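Raise the phone stand until it locks and put the recipe phone on it

TASK

Set the phone up for cooking from a recipe. First pull the head of the telescopic phone stand straight up until the lock button in its column snaps out through the hole; then take the phone from its charging dock and gently stand it upright in the stand's cradle, in the middle, bottom edge down on the ledge and leaning back on the plate with the screen facing out. Leave the mug and the two shakers where they stand.

Things in the scene. Friction and masses are not known exactly. Their poses are not given: they have to be found in the camera images.
- stand: Telescopic phone stand, fixed: grey foot 112 x 104 x 12 mm and a square outer tube 30 x 30 mm with a black collar 36 x 36 mm at its top, 105 mm high. Origin: tube axis, on the worktop; -x is the front (lock hole), z up. The inner tube (22 x 22 mm) slides up out of it and carries the cradle.
- cradle (a point): Grey head of the stand: back plate 46 x 8 x 75 mm above a ledge 52 wide, 15 mm deep, with a lip 7 mm high. The frame leans back 0.26 rad: z up along the plate, -x out of its front face, y across. Origin: middle of the corner of plate face and ledge top, 30 mm in front of the tube axis, 109 mm up (fully down) to 168-170 mm (locked). Pinch the plate across its 46 mm width from above to lift it.
- mast (a joint): How far the inner tube with the cradle is drawn up, m: 0 fully down, 0.059 to 0.061 at the lock, where it also meets its end stop. Starts at 0 to 0.020. It slides stiffly (5 to 7 N to pull it up), stays where it is left when empty, but sinks under the phone unless locked.
- lock_button (a joint): Spring button (steel dome, 10 mm across) in the inner tube, pressed in by the outer tube's front wall until it meets the hole. Value in m: 0 pressed in, about 0.0075 snapped out (then it stands about 4 mm proud of the column and the tube can no longer slide).
- lock_hole (a point): Centre of the lock hole (12 mm, black bezel ring) in the front wall of the outer tube, 80 mm above the worktop.
- dock: Black charging dock, fixed: foot 95 x 80 x 10 mm, ledge with a lip and a round charging pad 58 mm across, on which the phone leans back 0.26 rad. Origin: on the worktop, middle; -x is the front, z up. Ledge's rear edge 10 mm in front of the origin, 30 mm up; the pad reaches 110 mm high, so the phone stands 52 mm above it and 3 mm out on either side.
- phone: Phone, 64 mm wide (y), 136 mm tall (z), 9 mm thick (x), 0.14 to 0.20 kg, dark. Origin: centre of its bottom edge; z to its top edge; -x is the lit screen side. Starts in the dock, screen to the front. Grip it across the 64 mm width by the long edges near the top. Set in the cradle, its origin is 4.5 mm in front (-x) of the cradle's origin and its axes are parallel to the cradle's.
- phone_screen (a point): Centre of the phone's screen, 68 mm above the bottom edge on its front face.
- mug: White mug, 78 mm across, 101 mm tall, 112 mm over the handle; origin under its centre, on the worktop. A bystander.
- salt: Small glass shaker with white contents, 31 mm across, 57 mm tall; origin under its centre. A bystander.
- pepper: Small glass shaker with grey contents, 31 mm across, 57 mm tall; origin under its centre. A bystander.

How it is judged:
On the way, in this order (a step that is already met when the one before it is completed fails the run):
1. the stand is drawn up and its lock button has snapped out (value of joint lock_button above 0.0055 m and value of joint mast above 0.057 m), for 0.2 s.
2. the phone stands in the locked stand's cradle (all of step 1 and x of phone in the frame of cradle between -0.013 and 0 m and y of phone in the frame of cradle between -0.015 and 0.015 m and z of phone in the frame of cradle between -0.005 and 0.006 m and angle between the z axis of phone and the z axis of cradle, either way round below 0.12 rad and angle between the y axis of phone and the y axis of cradle, either way round below 0.15 rad and x of phone_screen in the frame of cradle below -0.005 m and z of phone_screen in the frame of cradle above 0.04 m), for 0.2 s.
At the end, for the whole second after the job is handed in: Tube drawn up at least 57 mm with the button out at least 5.5 mm; phone at rest in the cradle, top up, screen to the front: bottom edge on the ledge behind the lip (5 mm), within 15 mm of the middle, leaning on the plate (0.12 rad) and square to it (0.15 rad) (all of step 2 and linear speed of phone below 0.02 m/s and velocity of joint mast between -0.01 and 0.01 m/s); the robot touches nothing.
It fails at once if the phone is dropped or slammed into the cradle (over 0.4 m/s within 50 mm of it) (linear speed of phone above 0.4 m/s and distance between phone and cradle below 0.05 m).
It fails at once if the mug is pushed more than 30 mm or tipped (distance of mug from where it was at the start of the episode above 0.03 m or angle between mug's own z axis and vertical above 0.5 rad).
It fails at once if the salt shaker is pushed more than 30 mm or tipped (distance of salt from where it was at the start of the episode above 0.03 m or angle between salt's own z axis and vertical above 0.5 rad).
It fails at once if the pepper shaker is pushed more than 30 mm or tipped (distance of pepper from where it was at the start of the episode above 0.03 m or angle between pepper's own z axis and vertical above 0.5 rad).
It also fails if it takes over 51 s, if anything falls off the work surface, if the arm or the gripper's body presses on something with over 40 N, if the wrist force passes 120 N, or if a joint passes its speed limit or range.

ROBOT

A 6-joint arm with a two-finger parallel gripper is mounted at the origin on a cart in front of the work surface, level with it; the furniture and walls round the work are solid. World frame = base frame: x ahead of the robot, y to its left, z up, the work surface at z = 0. Lengths are in m, angles in rad, forces in N, time in s.
With the tool pointing down it reaches from about 0.4 to 0.825 m from the base axis. Payload 7 kg.
Tool frame: the origin (TCP) lies midway between the tips of the shut fingers; the grasp point (between the pads) lies 19 mm behind it; z points along the fingers, y is the line along which they close (so a half turn about z gives the same grasp; the last joint's range is limited). The gripper opens to 88 mm and grips with 3 to 60 N. Pads are 19 mm wide; open, the fingers measure 130 mm over their backs; the gripper's body (78 mm by 193 mm) begins 47 mm behind the grasp point.
Start: joints at [-1.009, 0.359, 0.012, 0, -1.224, -0.288], TCP at [0.182, -0.65, 0.227] pointing down, gripper open.
Joint ranges: [-3.07, 3.07], [-1.43, 2.12], [-1.02, 1.25], [-3.03, 1.67], [-3.05, -0], [-3.03, 3.03]. Speed limits (rad/s): [2.39, 2.39, 3.01, 3.14, 3.14, 3.14].

INTERFACE

Orientations are given as [roll, pitch, yaw] about the fixed x, y, z axes, in that order (R = Rz(yaw) Ry(pitch) Rx(roll)).
In Python, from station import telemetry, eyes, ticket, recognise, trace gives the robot as it stands. The module is installed in compiled form; this text tells all that it offers.
- The arm moves only by the tool servo_tool, never from a script. Its argument "series" is a list that holds one entry, the list of rows, each a list of 4 numbers: the shift along the tool's x, y, z in mm, then the turn about the tool's z in rad. In form: [[[x, y, z, roll], ...]]. A call has exactly 10 rows; each row shifts and turns the commanded pose from where the row before left it, along the tool's axes as they then stand; what a row does not reach is not made up. A row lasts 1/12 s, in which the tool goes at most 41.7 mm and 7.16 degrees, less where a joint would pass 70% of its speed; a pose out of reach is approached as far as the arm can. A call is refused whole if a number of a shift passes 41.7 or a number of a turn 0.125, either way. A call with a gripper value outside its range is refused whole. "claw" is the gripper's target within -1 to 1 (shut at 1, half-way at 0, fully open at -1), set as the call begins (left out, the last holds). The fingers move at their own pace and stop on an object; "grip_force" is the grip in N (left out, the last holds). Time passes only in rows, so rows that do not move let the fingers close, or fill a call up. It gives the time, the measured TCP pose, the force, the opening and the grip force at its end, in the units of the state.
- telemetry.get_state(): the state, without advancing time (a new reading comes with each control period).
- eyes.grab_frame(name): name is "scene" or "top"; returns the picture (400x640x3 uint8, red, green, blue); there is no depth.
- eyes.calibration(name): a dict with "mtx" (3x3 intrinsics, pixels), "rvec" (rotation vector, rad) and "tvec" (3), from world to camera coordinates, as OpenCV has them. Camera axes: x right, y down, z forward; pixel columns grow to the right and rows downward; lengths in m; the calibration is good to about 2 mm. A picture is of the moment at which its call begins. calibration takes no time and is no camera call.
- ticket.job_done(): hands the job in; it is judged then, once.
Trained networks look in the newest picture that a camera, given by its name, has taken for a name from the list of things; names that differ only in an ending like _2 or _b are one class to them, and where a whole thing is asked for, a point or a joint stands for the part that bears it (a point fixed in the world has none). Each returns a list of dicts, best first, with "conf" (0 to 1); they miss things now and then, are a little off and sometimes report something else, mostly with a low value. They report only what shows in the picture. A call takes as long as a camera call.
- recognise(camera, name): "position" ([x, y, z] in m, in world coordinates, good to about 4 mm: the middle of the surface that is visible of it).
- trace(camera, name): "mask" (400x640 bool, what is visible of it).
The state is a dict: "t": time; "q": joint angles; "qd": joint speeds; "joint_efforts": joint torques, N m; "eef_pos": TCP position; "ee_rot": TCP orientation; "force": force on the tool from outside, world axes, zero at the start; "moment": the same for the moment, N m; "width": finger opening in m; "gripper_force": force on a finger pad.
Only numpy, scipy, OpenCV 4.12 (cv2) and the standard library are available. Lean on these libraries where they do the work, as an engineer would, in place of code of your own. Each camera call takes 0.05 s, during which the arm holds its last target. There are 200 camera calls.

## Working session

There is one attempt and no reset: what is moved stays moved. The work goes in short steps, Python scripts to look and compute and a tool call to move; the robot and the scene stay as the last step left them, time stands still between calls to the robot, and variables do not carry over. Pictures are saved under pics/ and viewed, at most 13 in all, crops included, and the job is handed in when it is done.

Besides the shell and the picture viewer there is one more tool, called after "Call:" in YAML: its name, and indented under it one key for each argument. servo_tool: Moves the arm, as the interface text tells. Its arguments: {"type":"object","properties":{"series":{"type":"array"},"claw":{"type":"number"},"grip_force":{"type":"number"}},"required":["series"]}

```bash
mkdir -p pics
python3 - <<'E'
from station import telemetry, eyes, recognise, trace
import cv2, numpy as np
s=telemetry.get_state(); print({k:np.round(v,3).tolist() for k,v in s.items()})
for c in ["scene","top"]:
    f=eyes.grab_frame(c); cv2.imwrite(f"pics/{c}0.png",f[:,:,::-1])
    K=eyes.calibration(c); R=cv2.Rodrigues(np.array(K["rvec"],float))[0]; print(c,"cam at",(-R.T@np.array(K["tvec"]).ravel()).round(3))
    for n in ["stand","cradle","lock_hole","dock","phone","phone_screen","mug","salt","pepper"]:
        try: print(n,[(np.round(d["position"],3).tolist(),round(d["conf"],2)) for d in recognise(c,n)][:3])
        except Exception as e: print(n,e)
E
```

```text
{'t': 0.0, 'q': [-1.009, 0.359, 0.011, -0.0, -1.224, -0.288], 'qd': [-0.001, -0.002, 0.001, 0.0, -0.001, -0.0], 'joint_efforts': [-0.001, -58.272, 29.305, 6.997, 0.007, -0.0], 'eef_pos': [0.182, -0.649, 0.226], 'ee_rot': [3.14, -0.0, -2.868], 'force': [-0.085, 0.017, -0.467], 'moment': [0.01, 0.037, -0.002], 'gripper_force': 0.0, 'width': 0.087}
scene cam at [0.027 0.433 0.542]
stand [([0.489, -0.256, 0.045], 0.66)]
cradle [([0.484, -0.258, 0.145], 0.88)]
lock_hole [([0.485, -0.261, 0.146], 0.18)]
dock [([0.486, 0.115, 0.01], 0.82)]
phone [([0.516, 0.11, 0.105], 0.93), ([0.484, -0.258, 0.142], 0.62)]
phone_screen [([0.513, 0.108, 0.101], 0.65)]
mug [([0.482, -0.059, 0.066], 0.87)]
salt [([0.607, -0.026, 0.035], 0.6)]
pepper []
top cam at [ 0.354 -0.101  0.998]
stand [([0.479, -0.256, 0.008], 0.96), ([0.516, 0.101, 0.116], 0.42)]
cradle [([0.483, -0.27, 0.138], 0.97)]
lock_hole [([0.481, -0.26, 0.013], 0.56), ([0.614, 0.029, 0.053], 0.29)]
dock [([0.493, 0.077, 0.011], 0.83)]
phone [([0.517, 0.101, 0.115], 0.68), ([0.617, 0.028, 0.055], 0.54)]
phone_screen [([0.516, 0.103, 0.114], 0.58)]
mug []
salt [([0.613, -0.037, 0.05], 0.75)]
pepper [([0.613, 0.026, 0.051], 0.68)]
```

View pics/scene0.png

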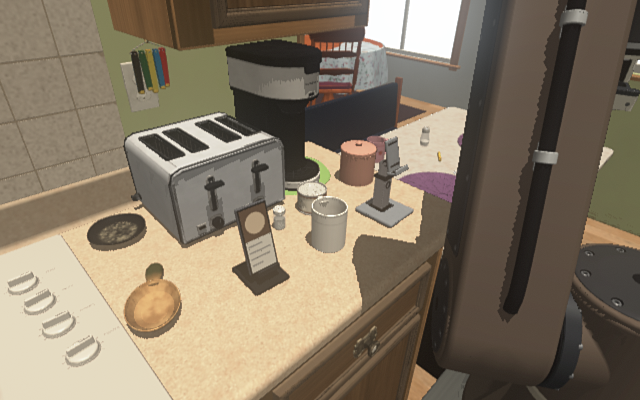

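View pics/top0.png

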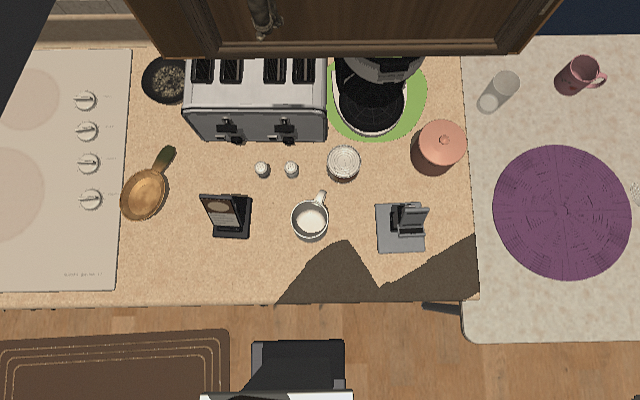

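The scene picture shows the phone upright in its dock at about (258,240), the mug at (328,223), the stand at (387,185) with its screen side towards the robot. In the top view the dock is at (225,215), the stand at (402,225), the mug at (310,215) and the shakers at (262,169) and (291,169). Next I fit poses to the masks.

```bash
cat > h.py <<'E'
from station import telemetry, eyes, recognise, trace
import cv2, numpy as np
from scipy.optimize import minimize
cal={c:eyes.calibration(c) for c in ("scene","top")}
def box(lo,hi): return np.array([[x,y,z] for x in(lo[0],hi[0]) for y in(lo[1],hi[1]) for z in(lo[2],hi[2])],float)
def Ry(a): c,s=np.cos(a),np.sin(a); return np.array([[c,0,s],[0,1,0],[-s,0,c]])
def Rz(a): c,s=np.cos(a),np.sin(a); return np.array([[c,-s,0],[s,c,0],[0,0,1]])
PHONE=[box((-.0045,-.032,0),(.0045,.032,.136))]
CRADLE=[box((0,-.023,0),(.008,.023,.075)),box((-.015,-.026,-.004),(.0,.026,0)),box((-.017,-.026,-.004),(-.015,.026,.007))]
def pts(boxes,p,lean=.26):
    return [b@(Rz(p[3])@Ry(lean)).T+p[:3] for b in boxes]
def proj(P,c):
    k=cal[c]; return cv2.projectPoints(P,np.array(k["rvec"],float),np.array(k["tvec"],float),np.array(k["mtx"],float),None)[0].reshape(-1,2)
def render(bs,c):
    m=np.zeros((400,640),np.uint8)
    for b in bs:
        h=cv2.convexHull(proj(b,c).astype(np.float32)); q=np.zeros_like(m)
        cv2.fillConvexPoly(m,np.round(h*16).astype(np.int32),1,shift=4)
    return m>0
def fit(boxes,p0,masks,free,lean=.26,obs=None):
    def f(v):
        p=np.array(p0,float); p[free]=v; t=0; B=pts(boxes,p,lean)
        for c,m in masks.items():
            r=cv2.GaussianBlur(render(B,c).astype(np.float32),(0,0),1.5); g=cv2.GaussianBlur(m.astype(np.float32),(0,0),1.5)
            t+=((r-g)**2).sum()/m.sum()
        return t
    best=None
    for dy in (-.3,0,.3):
        v=np.array(p0,float)[free]; v[-1]+=dy
        S=np.vstack([v]+[v+np.eye(len(v))[i]*(.15 if i==len(v)-1 else .012) for i in range(len(v))])
        r=minimize(f,v,method="Nelder-Mead",options=dict(initial_simplex=S,maxiter=250))
        if best is None or r.fun<best.fun: best=r
    p=np.array(p0,float); p[free]=best.x
    return p,best.fun
def look(names,cams=("scene","top")):
    o={n:{} for n in names}
    for c in cams:
        f=eyes.grab_frame(c)
        for n in names:
            d=trace(c,n)
            if d: o[n][c]=d[0]["mask"]; print(c,n,round(d[0]["conf"],2),d[0]["mask"].sum())
    return o
E
python3 - <<'E'
from h import *
o=look(["phone","cradle","stand","dock"])
np.save("m0.npy",o,allow_pickle=True)
pp,e=fit(PHONE,[.50,.11,.0312,0],o["phone"],[0,1,3]); print("phone",pp.round(4),e)
cp,e2=fit(CRADLE,[.46,-.26,.115,0],o["cradle"],[0,1,2,3]); print("cradle",cp.round(4),e2)
ims=[]
for c in cal:
    im=eyes.grab_frame(c)[:,:,::-1].copy()
    for m,col in ((render(pts(PHONE,pp),c),(0,255,0)),(render(pts(CRADLE,cp),c),(0,255,0)),(o["phone"].get(c),(0,0,255)),(o["cradle"].get(c),(0,0,255))):
        if m is None: continue
        big=cv2.resize(m.astype(np.uint8),None,fx=4,fy=4,interpolation=0)
        ims.append((c,cv2.findContours(big,0,2)[0],col))
    b=cv2.resize(im,None,fx=4,fy=4,interpolation=cv2.INTER_CUBIC)
    for cc,k,col in ims:
        if cc==c: cv2.drawContours(b,k,-1,col,1)
    x,y=((220,120),(195,180))[c=="top"]
    cr=[b[4*(yy):4*(yy)+400,4*xx:4*xx+360] for xx,yy in (((225,193),(345,125)) if c=="scene" else ((180,170),(355,180)))]
    np.save(f"c_{c}.npy",np.hstack(cr))
v=np.vstack([np.load("c_scene.npy"),np.load("c_top.npy")]); cv2.imwrite("pics/fit0.png",cv2.resize(v,(540,600),interpolation=cv2.INTER_AREA))
E
```

```text
scene phone 0.79 2133
scene cradle 0.58 686
scene stand 0.8 2069
scene dock 0.87 1049
top phone 0.73 1033
top cradle 0.66 765
top stand 0.8 2462
top dock 0.63 748
phone [ 0.4985  0.1022  0.0312 -0.0778] 0.049347009869593256
cradle [ 0.4735 -0.2728  0.1218  0.0274] 0.14586335300692774
```

View pics/fit0.png

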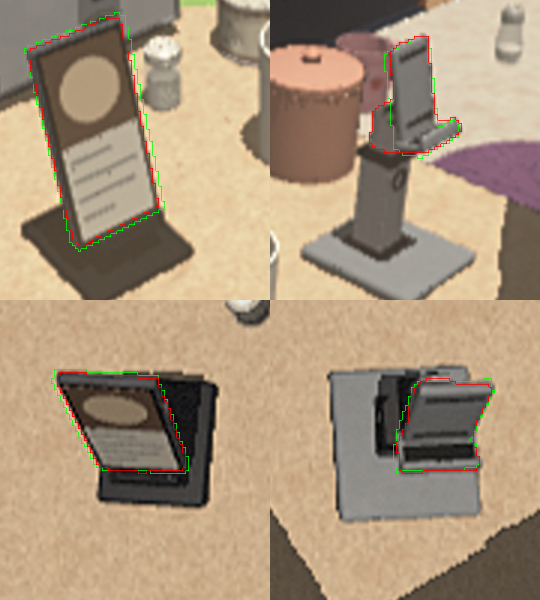

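The fitted outlines (green) match the phone and cradle masks (red) closely in both views: phone at (0.4985, 0.102), cradle at (0.4735, -0.273, 0.122), mast about 13 mm. I move above the stand.

Call:
servo_tool:
  series:
    - [[0,0,-5,0.123],[0,0,-5,0.123],[-27,30,0,0],[-27,30,0,0],[-27,30,0,0],[-27,30,0,0],[-27,30,0,0],[-27,30,0,0],[-27,30,0,0],[-27,30,0,0]]
  claw: -1
  grip_force: 25

```text
t: 2.43
eef_pos: [0.3927, -0.4023, 0.2369]
ee_rot: [-3.141, 0.001, -3.114]
force: [1.4, -0.5, 0.7]
width: 0.0876
gripper_force: 0.0
```

Call:
servo_tool:
  series:
    - [[-26,32,0,0],[-26,32,0,0],[-26,32,0,0],[-25,32,0,0],[0,0,0,0],[0,0,0,0],[0,0,0,0],[0,0,0,0],[0,0,0,0],[0,0,0,0]]

```text
t: 3.27
eef_pos: [0.4905, -0.2741, 0.2366]
ee_rot: [-3.142, 0.0, -3.116]
force: [0.4, 0.4, 0.6]
width: 0.0877
gripper_force: 0.0
```

```bash
cat >> h.py <<'E'
def togo(x,y,z,yaw,m=0):
    s=telemetry.get_state(); p=np.array(s["eef_pos"]); ps=s["ee_rot"][2]
    d=(np.array([x,y,z])-p)*1000
    tr=(ps-yaw+np.pi/2)%np.pi-np.pi/2
    a=ps-tr  # yaw after the turn
    c,n=np.cos(a),np.sin(a)
    print("t",round(s["t"],2),"tcp",p.round(4),"rot",np.round(s["ee_rot"],3),"w",round(s["width"],4),"F",np.round(s["force"],1),"turn",round(tr,3),"then tool mm",np.round([d[0]*c+d[1]*n,d[0]*n-d[1]*c,-d[2]],1))
E
python3 - <<'E'
from h import *
togo(.4915,-.2723,.155,.027)
cv2.imwrite("pics/top1.png",cv2.resize(eyes.grab_frame("top")[120:300,300:500,::-1],(600,540)))
E
```

```text
t 3.27 tcp [ 0.4905 -0.2741  0.2366] rot [-3.142  0.    -3.116] w 0.0877 F [0.4 0.4 0.6] turn -0.001 then tool mm [-1.1  1.8 81.6]
```

View pics/top1.png

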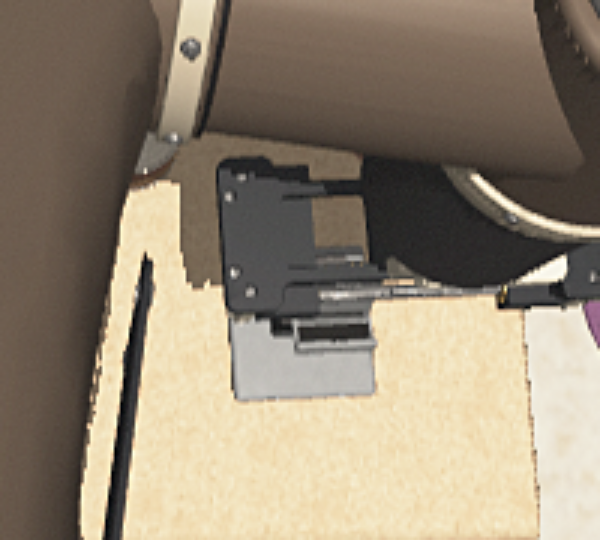

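The gripper (around (265,240) in the crop) hides the plate, with the ledge lip visible at (335,340), consistent with the fit. I descend and pinch.

Call:
servo_tool:
  series:
    - [[-1,2,10,0],[0,0,12,0],[0,0,12,0],[0,0,12,0],[0,0,12,0],[0,0,12,0],[0,0,11.5,0],[0,0,0,0],[0,0,0,0],[0,0,0,0]]

```text
t: 4.15
eef_pos: [0.4922, -0.2713, 0.1554]
ee_rot: [-3.141, 0.0, -3.114]
force: [-0.7, -0.6, 0.9]
width: 0.0872
gripper_force: 0.0
```

Call:
servo_tool:
  series:
    - [[0,0,0,0],[0,0,0,0],[0,0,0,0],[0,0,0,0],[0,0,0,0],[0,0,0,0],[0,0,0,0],[0,0,0,0],[0,0,0,0],[0,0,0,0]]
  claw: 1
  grip_force: 25

```text
t: 4.98
eef_pos: [0.4921, -0.2722, 0.1553]
ee_rot: [-3.14, 0.0, -3.114]
force: [0.1, -6.3, -0.9]
width: 0.0461
gripper_force: 25.0
```

Run:
```python
from h import *
togo(.4915,-.2723,.155,.027); print(telemetry.get_state()["gripper_force"])
```

```text
t 4.98 tcp [ 0.4921 -0.2722  0.1553] rot [-3.14   0.    -3.114] w 0.0461 F [ 0.1 -6.3 -0.9] turn 0.001 then tool mm [ 0.6 -0.1  0.3]
25.00119835138321
```

Call:
servo_tool:
  series:
    - [[0,-1,0,0],[0,0,-5,0],[0,0,-5,0],[0,0,-5,0],[0,0,-5,0],[0,0,-5,0],[0,0,-5,0],[0,0,-5,0],[0,0,-5,0],[0,0,0,0]]

```text
t: 5.82
eef_pos: [0.4921, -0.2722, 0.1962]
ee_rot: [-3.141, 0.0, -3.114]
force: [-1.1, -2.5, 0.4]
width: 0.0458
gripper_force: 25.0
```

Call:
servo_tool:
  series:
    - [[0,0,-1.5,0],[0,0,-1.5,0],[0,0,-1.5,0],[0,0,-1.5,0],[0,0,-1,0],[0,0,0,0],[0,0,0,0],[0,0,0,0],[0,0,0,0],[0,0,0,0]]

```text
t: 6.65
eef_pos: [0.4918, -0.2721, 0.1982]
ee_rot: [3.14, -0.003, -3.115]
force: [10.3, -13.2, -29.4]
width: 0.0454
gripper_force: 25.0
```

Call:
servo_tool:
  series:
    - [[0,0,1,0],[0,0,1,0],[0,0,1,0],[0,0,1,0],[0,0,0,0],[0,0,0,0],[0,0,1,0],[0,0,1,0],[0,0,0,0],[0,0,0,0]]

```text
t: 7.48
eef_pos: [0.492, -0.2722, 0.1963]
ee_rot: [-3.141, -0.0, -3.114]
force: [-0.1, -5.2, -0.7]
width: 0.0457
gripper_force: 25.0
```

Run:
```python
from h import *
togo(.4915,-.2723,.155,.027)
f=eyes.grab_frame("scene"); cv2.imwrite("pics/scene2.png",cv2.resize(f[100:230,330:450,::-1],(540,585),interpolation=2))
```

```text
t 7.48 tcp [ 0.492  -0.2722  0.1963] rot [-3.141 -0.    -3.114] w 0.0457 F [-0.1 -5.2 -0.7] turn 0.001 then tool mm [ 0.5 -0.1 41.3]
```

View pics/scene2.png

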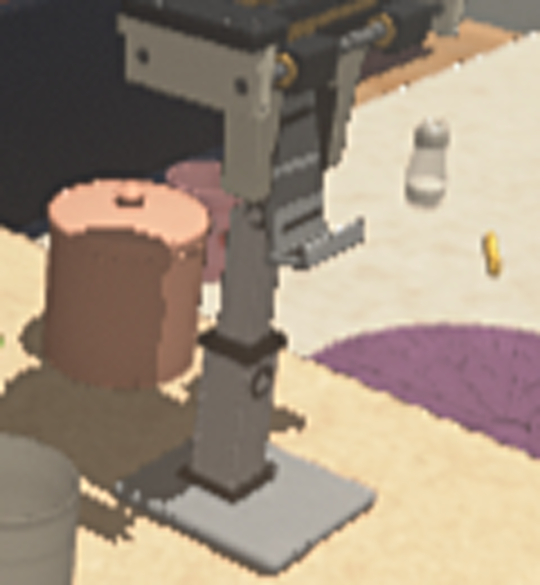

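The picture shows the mast well extended, the ring of the hole at (262,380) with something bright in it. I test the lock by pushing down a little.

Call:
servo_tool:
  series:
    - [[0,0,1,0],[0,0,1,0],[0,0,1,0],[0,0,0,0],[0,0,0,0],[0,0,0,0],[0,0,0,0],[0,0,0,0],[0,0,0,0],[0,0,0,0]]

```text
t: 8.37
eef_pos: [0.4921, -0.2723, 0.1952]
ee_rot: [-3.141, 0.001, -3.113]
force: [-5.0, 0.2, 14.7]
width: 0.046
gripper_force: 25.0
```

Locked (resists 15 N). Release and retreat upward.

Call:
servo_tool:
  series:
    - [[0,0,-2,0],[0,0,0,0],[0,0,0,0],[0,0,0,0],[0,0,0,0],[0,0,-10,0],[0,0,-20,0],[0,0,-25,0],[0,0,-25,0],[0,0,-20,0]]
  claw: -1

```text
t: 9.2
eef_pos: [0.4924, -0.2723, 0.2977]
ee_rot: [-3.141, 0.001, -3.114]
force: [0.1, -0.2, 0.5]
width: 0.0876
gripper_force: 0.0
```

Call:
servo_tool:
  series:
    - [[-2,35,0,0],[0,36,0,0],[0,36,0,0.053],[-1,36,0,0.053],[0,36,0,0],[-2,36,0,0],[-2,36,0,0],[-2,36,0,0],[-2,36,0,0],[-2,36,0,0]]

```text
t: 10.03
eef_pos: [0.5198, 0.0873, 0.2961]
ee_rot: [3.141, 0.001, 3.064]
force: [2.0, -0.6, -0.6]
width: 0.0883
gripper_force: 0.0
```

Run:
```python
from h import *
o=look(["cradle"])
cp,e2=fit(CRADLE,[.4735,-.2728,.169,.027],o["cradle"],[0,1,2,3]); print("cradle",cp.round(4),e2)
cp,e2=fit(CRADLE,[.4735,-.2728,.169,.027],o["cradle"],[0,1,3]); print("cradle",cp.round(4),e2)
# phone grasp: 112 mm up the phone
pp=np.array([.4985,.1022,.0312,-.0778]); g=pp[:3]+Rz(pp[3])@Ry(.26)@[0,0,.115]; print("grasp pt",g.round(4))
togo(g[0],g[1],g[2]-.019,pp[3])
```

```text
scene cradle 0.93 886
top cradle 0.81 906
cradle [ 0.4748 -0.2736  0.162  -0.0066] 0.2917255803764694
cradle [ 0.472  -0.2706  0.169   0.0467] 0.3330586089077755
grasp pt [0.528  0.0999 0.1423]
t 10.23 tcp [0.5199 0.0865 0.2953] rot [-3.141 -0.     3.066] w 0.0874 F [-0.3 -0.3  0.3] turn 0.002 then tool mm [ -7.  14. 172.]
```

Call:
servo_tool:
  series:
    - [[-3.5,7,10,0],[-3.5,7,15,0],[0,0,20,0],[0,0,20,0],[0,0,20,0],[0,0,20,0],[0,0,15,0],[0,0,0,0],[0,0,0,0],[0,0,0,0]]

```text
t: 11.07
eef_pos: [0.5286, 0.0985, 0.176]
ee_rot: [3.141, 0.001, 3.063]
force: [-0.4, 0.1, 0.3]
width: 0.0874
gripper_force: 0.0
```

Run:
```python
from h import *
togo(.528,.0999,.1233,-.0778)
a=eyes.grab_frame("scene")[110:290,160:350,::-1]; b=eyes.grab_frame("top")[120:300,140:330,::-1]
cv2.imwrite("pics/pre.png",cv2.resize(np.hstack([a,b]),(800,380),interpolation=2))
```

```text
t 11.07 tcp [0.5286 0.0985 0.176 ] rot [3.141e+00 1.000e-03 3.063e+00] w 0.0874 F [-0.4  0.1  0.3] turn -0.001 then tool mm [ 0.8  1.3 52.7]
```

View pics/pre.png

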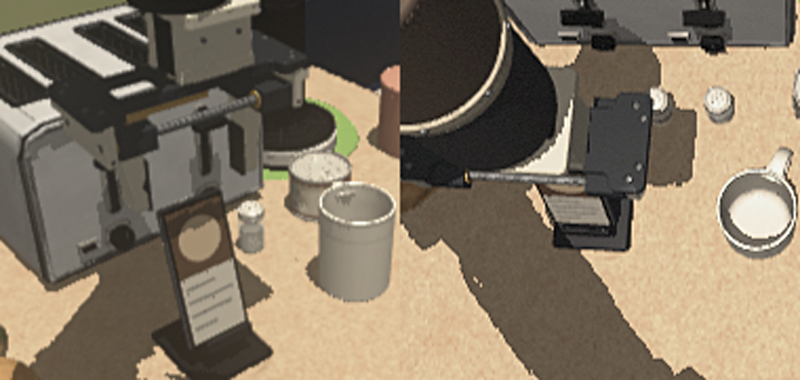

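The fingers hang above the phone, straddling its top at about (185,200) in the left half; the shakers and mug are clear. Descend and grip.

Call:
servo_tool:
  series:
    - [[0.8,1.3,8,0],[0,0,10,0],[0,0,12,0],[0,0,12,0],[0,0,10.7,0],[0,0,0,0],[0,0,0,0],[0,0,0,0],[0,0,0,0],[0,0,0,0]]

```text
t: 12.0
eef_pos: [0.5277, 0.1004, 0.123]
ee_rot: [3.141, 0.001, 3.064]
force: [0.0, 0.1, 0.5]
width: 0.0878
gripper_force: 0.0
```

Call:
servo_tool:
  series:
    - [[0,0,0,0],[0,0,0,0],[0,0,0,0],[0,0,0,0],[0,0,0,0],[0,0,0,0],[0,0,0,0],[0,0,0,0],[0,0,0,0],[0,0,0,0]]
  claw: 1
  grip_force: 35

```text
t: 12.83
eef_pos: [0.5273, 0.1002, 0.1225]
ee_rot: [3.142, 0.0, 3.063]
force: [-0.2, 0.1, 2.0]
width: 0.0633
gripper_force: 35.0
```

Call:
servo_tool:
  series:
    - [[0,0,-3,0],[0,0,-6,0],[0,0,-10,0],[0,0,-10,0],[0,0,-10,0],[0,0,-15,0],[0,0,-20,0],[0,0,-20,0],[0,0,0,0],[0,0,0,0]]

```text
t: 13.67
eef_pos: [0.5279, 0.1006, 0.2184]
ee_rot: [3.139, 0.003, 3.063]
force: [-0.3, -0.2, -1.6]
width: 0.0637
gripper_force: 35.0
```

Run:
```python
from h import *
togo(.528,.0999,.2173,-.0778)
s=telemetry.get_state(); p=s["eef_pos"]
o=look(["phone"])
np.save("m1.npy",o,allow_pickle=True)
p0=[p[0]-.0295,p[1]+.0023,p[2]-.0921,-.0778]; print("expected",np.round(p0,4))
# visible lower part only (top hidden by gripper)
LOW=[box((-.0045,-.032,0),(.0045,.032,.105))]
for L in (.20,.26,.32,.38):
    q,e=fit([box((-.0045,-.032,0),(.0045,.032,.136))],p0,{"scene":o["phone"]["scene"]},[0,2,3],L); print(L,q.round(4),round(e,4))
a=eyes.grab_frame("scene")[60:260,160:350,::-1].copy()
b=cv2.resize(a,(760,800),interpolation=2)
r=cv2.resize(render(pts(PHONE,p0),"scene").astype(np.uint8)[60:260,160:350],(760,800),interpolation=0)
cv2.drawContours(b,cv2.findContours(r,0,2)[0],-1,(0,255,0),1)
cv2.imwrite("pics/held.png",cv2.resize(b,(570,600)))
```

```text
t 13.67 tcp [0.5279 0.1006 0.2184] rot [3.139e+00 3.000e-03 3.063e+00] w 0.0637 F [-0.3 -0.2 -1.6] turn -0.0 then tool mm [-0.1 -0.7  1.1]
scene phone 0.96 2425
top phone 0.66 383
expected [ 0.4984  0.1029  0.1263 -0.0778]
0.2 [0.4995 0.1029 0.1284 0.1207] 0.0287
0.26 [0.4979 0.1029 0.1279 0.0246] 0.0495
0.32 [ 0.4961  0.1029  0.1279 -0.0308] 0.0699
0.38 [ 0.4982  0.1029  0.1268 -0.1457] 0.0816
```

View pics/held.png

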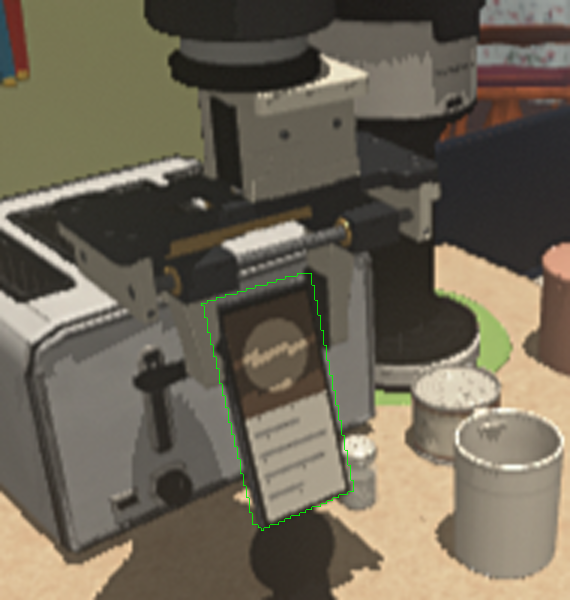

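The phone hangs in the grip at (285,400), its lower end matching the expected outline; the top seems shifted about 2 px right, so I check the lean from the unobstructed right edge and bottom.

Run:
```python
from h import *
p=np.array(telemetry.get_state()["eef_pos"]); m=np.load("m1.npy",allow_pickle=True).item()["phone"]["scene"]
g=p+[0,0,.019]
def edges(M):
    r=np.arange(160,226); return np.array([np.flatnonzero(M[k]).max() if M[k].any() else np.nan for k in r])
def bottom(M):
    return np.array([np.flatnonzero(M[:,k]).max() if M[:,k].any() else np.nan for k in range(248,274)])
e0=edges(m);b0=bottom(m)
for L in (.14,.18,.22,.26,.30,.34):
    o=g-Rz(-.0785)@Ry(L)@[0,0,.115]
    M=render(pts(PHONE,[*o,-.0785],L),"scene"); d=edges(M)-e0; db=bottom(M)-b0
    print(L,"right edge diff top/mid/bot",np.nanmean(d[:15]).round(1),np.nanmean(d[25:40]).round(1),np.nanmean(d[45:60]).round(1),"bottom",np.nanmean(db).round(1))
```

```text
0.14 right edge diff top/mid/bot 2.1 1.5 0.0 bottom -0.3
0.18 right edge diff top/mid/bot 2.2 2.1 1.0 bottom 0.9
0.22 right edge diff top/mid/bot 2.3 2.8 2.0 bottom 2.4
0.26 right edge diff top/mid/bot 2.3 3.3 3.0 bottom 3.4
0.3 right edge diff top/mid/bot 2.3 3.9 4.1 bottom 4.3
0.34 right edge diff top/mid/bot 2.3 4.4 5.0 bottom 5.1
```

Run:
```python
from h import *
m0=np.load("m0.npy",allow_pickle=True).item()["phone"]; m1=np.load("m1.npy",allow_pickle=True).item()["phone"]
p=np.array(telemetry.get_state()["eef_pos"]); g=p+[0,0,.019]
def prof(M,col,row):
    r=[np.flatnonzero(M[k]).max() for k in row]; b=[np.flatnonzero(M[:,k]).max() for k in col]
    return np.array([np.mean(r[:8]),np.mean(r[-8:]),np.mean(b)])
pd=[.4985,.1022,.0312,-.0778]
M=render(pts(PHONE,pd),"scene"); y,x=np.nonzero(M); print(y.min(),y.max(),x.min(),x.max())
row=range(y.min()+30,y.max()-15); col=range(x.min()+20,x.min()+40)
print("dock baseline",prof(M,col,row)-prof(m0["scene"],col,row))
print("top masks",m1["top"].sum())
for L in (.16,.19,.22,.26):
    o=g-Rz(-.0785)@Ry(L)@[0,0,.115]; P=[*o,-.0785]
    M=render(pts(PHONE,P,L),"scene"); y,x=np.nonzero(M); row=range(y.min()+30,y.max()-15); col=range(x.min()+20,x.min()+40)
    T=render(pts(PHONE,P,L),"top"); yt=np.nonzero(T)[0].max()-np.nonzero(m1["top"])[0].max()
    print(L,prof(M,col,row)-prof(m1["scene"],col,row),"top bottom-row diff",yt)
T=render(pts(PHONE,pd),"top"); print("dock top diff",np.nonzero(T)[0].max()-np.nonzero(m0["top"])[0].max())
```

```text
197 276 233 279
dock baseline [1.875 1.75  1.4  ]
top masks 383
0.16 [2.625 0.25  0.45 ] top bottom-row diff -4
0.19 [2.875 1.    1.45 ] top bottom-row diff -2
0.22 [3.25 1.75 2.4 ] top bottom-row diff -1
0.26 [3.75  2.875 3.4  ] top bottom-row diff 1
dock top diff 0
```

Call:
servo_tool:
  series:
    - [[0,0,-15,0],[0,0,-22,0],[0,0,-22,0],[0,-10,-22,0],[4,-25,0,0],[6,-30,0,-0.03],[6,-30,0,-0.03],[6,-30,0,-0.03],[6,-30,0,-0.016],[6,-30,0,0]]

```text
t: 14.75
eef_pos: [0.4866, -0.0848, 0.2969]
ee_rot: [-3.142, -0.001, -3.112]
force: [0.9, 0.2, -1.9]
width: 0.0638
gripper_force: 35.0
```

Call:
servo_tool:
  series:
    - [[4,-30,0,0],[4,-30,0,0],[4,-30,0,0],[3,-27,0,0],[2,-22,0,0],[2,-14,0,0],[0,-8,0,0],[0,0,0,0],[0,0,0,0],[0,0,0,0]]

```text
t: 15.58
eef_pos: [0.4729, -0.2445, 0.2971]
ee_rot: [3.141, -0.0, -3.113]
force: [-0.1, 0.2, -1.7]
width: 0.0639
gripper_force: 35.0
```

Run:
```python
from h import *
m0=np.load("m0.npy",allow_pickle=True).item()["cradle"]
for z in (.1218,.1265):
    for k in (("scene","top"),("top",)):
        print(z,k,fit(CRADLE,[.4735,-.2728,z,.027],{c:m0[c] for c in k},[0,1,3]))
togo(.4906,-.2722,.2788,.027)
o=look(["phone"])
s=telemetry.get_state(); g=np.array(s["eef_pos"])+[0,0,.019]; yw=s["ee_rot"][2]-np.pi
for L in (.16,.20,.24,.28):
    P=[*(g-Rz(yw)@Ry(L)@[0,0,.115]),yw]
    for c in o["phone"]:
        m=o["phone"][c]; M=render(pts(PHONE,P,L),c)
        print(L,c,"maxrow diff",np.nonzero(M)[0].max()-np.nonzero(m)[0].max(),"maxcol",np.nonzero(M)[1].max()-np.nonzero(m)[1].max())
a=eyes.grab_frame("scene")[50:230,330:460,::-1]; b=eyes.grab_frame("top")[150:330,330:460,::-1]
cv2.imwrite("pics/hov.png",cv2.resize(np.hstack([a,b]),(800,554),interpolation=2))
```

```text
0.1218 ('scene', 'top') (array([ 0.47347397, -0.27319443,  0.1218    ,  0.03458255]), np.float64(0.1440410269608564))
0.1218 ('top',) (array([ 0.47330485, -0.27366273,  0.1218    ,  0.02621571]), np.float64(0.017434678669848474))
0.1265 ('scene', 'top') (array([ 0.47239886, -0.27197858,  0.1265    ,  0.03271815]), np.float64(0.16234500790294726))
0.1265 ('top',) (array([ 0.47242918, -0.27277924,  0.1265    ,  0.03091201]), np.float64(0.01976892059924556))
t 15.58 tcp [ 0.4729 -0.2445  0.2971] rot [ 3.141 -0.    -3.113] w 0.0639 F [-0.1  0.2 -1.7] turn 0.001 then tool mm [-16.9 -28.2  18.3]
scene phone 0.9 1111
top phone 0.83 551
0.16 scene maxrow diff 1 maxcol -2
0.16 top maxrow diff -5 maxcol 11
0.2 scene maxrow diff 2 maxcol -1
0.2 top maxrow diff -3 maxcol 11
0.24 scene maxrow diff 2 maxcol 1
0.24 top maxrow diff 0 maxcol 11
0.28 scene maxrow diff 2 maxcol 3
0.28 top maxrow diff 2 maxcol 11
```

View pics/hov.png

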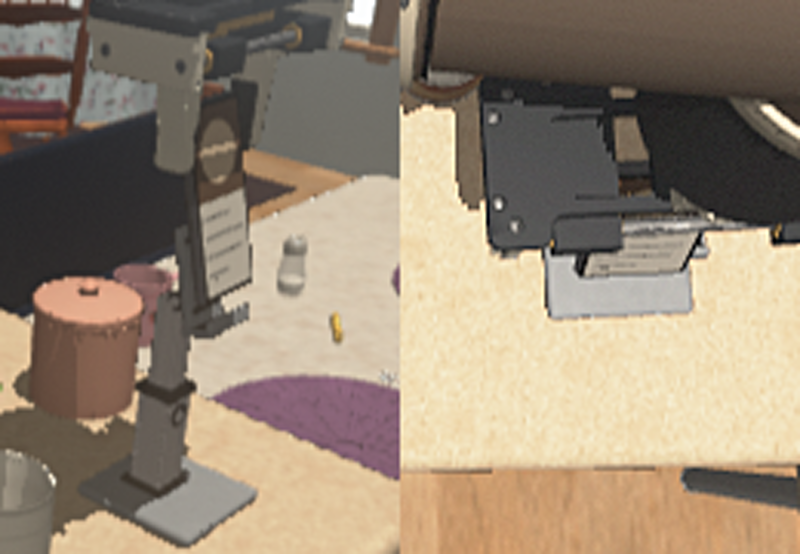

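The left half shows the phone held in front of the raised head, its bottom at (225,290) above the ledge, still about 28 mm to the left; lean about 0.235. I centre it and bring it to just above the lip.

Call:
servo_tool:
  series:
    - [[0,-5,0,0],[0,-8,0,0],[0,-8,0,0],[0,-6.7,0,0],[-3,0,4,0],[-3,0,5,0],[-3,0,5,0],[-2,0,4,0],[0,0,0,0],[0,0,0,0]]

```text
t: 16.72
eef_pos: [0.4847, -0.2722, 0.2788]
ee_rot: [3.141, -0.001, -3.113]
force: [0.2, -0.4, -1.6]
width: 0.0635
gripper_force: 35.0
```

Call:
servo_tool:
  series:
    - [[-2,0,0,0],[-2,0,0,0],[-2,0,0,0],[0,0,0,0],[0,0,0,0],[0,0,0,0],[0,0,0,0],[0,0,0,0],[0,0,0,0],[0,0,0,0]]

```text
t: 17.55
eef_pos: [0.4906, -0.2723, 0.2794]
ee_rot: [3.142, 0.0, -3.114]
force: [0.5, -0.1, -1.8]
width: 0.064
gripper_force: 35.0
```

Call:
servo_tool:
  series:
    - [[-1,0,0,0],[-1,0,0,0],[-1,0,0,0],[0,0,0,0],[0,0,0,0],[0,0,0,0],[0,0,0,0],[0,0,0,0],[0,0,0,0],[0,0,0,0]]

```text
t: 18.38
eef_pos: [0.4936, -0.2722, 0.2794]
ee_rot: [3.142, 0.0, -3.114]
force: [0.1, 0.3, -1.9]
width: 0.0637
gripper_force: 35.0
```

Call:
servo_tool:
  series:
    - [[-1,0,0,0],[-1,0,0,0],[-1,0,0,0],[0,0,0,0],[0,0,0,0],[0,0,0,0],[0,0,0,0],[0,0,0,0],[0,0,0,0],[0,0,0,0]]

```text
t: 19.22
eef_pos: [0.4966, -0.2721, 0.2794]
ee_rot: [-3.142, 0.0, -3.114]
force: [0.0, 0.1, -1.2]
width: 0.0639
gripper_force: 35.0
```

Call:
servo_tool:
  series:
    - [[-1,0,0,0],[-1,0,0,0],[0,0,0,0],[0,0,0,0],[0,0,0,0],[0,0,0,0],[0,0,0,0],[0,0,0,0],[0,0,0,0],[0,0,0,0]]

```text
t: 20.05
eef_pos: [0.4986, -0.2721, 0.2794]
ee_rot: [-3.142, 0.0, -3.114]
force: [-0.1, 0.8, -2.6]
width: 0.0636
gripper_force: 35.0
```

Call:
servo_tool:
  series:
    - [[-1,0,0,0],[-1,0,0,0],[0,0,0,0],[0,0,0,0],[0,0,0,0],[0,0,0,0],[0,0,0,0],[0,0,0,0],[0,0,0,0],[0,0,0,0]]

```text
t: 20.88
eef_pos: [0.5006, -0.272, 0.2794]
ee_rot: [-3.142, 0.0, -3.114]
force: [0.5, 0.3, -1.7]
width: 0.0636
gripper_force: 35.0
```

Run:
```python
from h import *
s=telemetry.get_state(); print(s["force"],s["moment"],s["eef_pos"])
a=eyes.grab_frame("scene")[80:200,350:440,::-1]; b=eyes.grab_frame("top")[180:300,360:450,::-1]
cv2.imwrite("pics/hov2.png",cv2.resize(np.hstack([a,b]),(800,533),interpolation=2))
```

```text
[ 0.51091202  0.29299011 -1.70414614] [-0.0213583  -0.05964155 -0.0148094 ] [ 0.50064439 -0.27201173  0.27937514]
```

View pics/hov2.png

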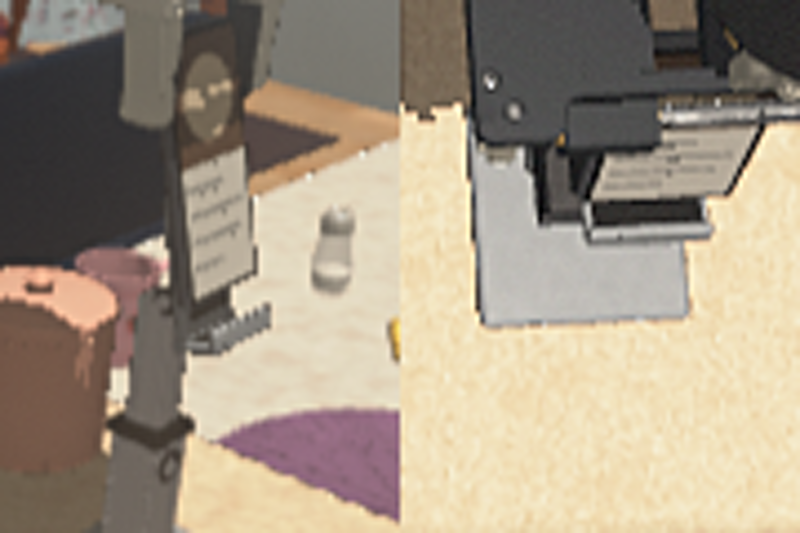

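The phone is just in front of the plate and centred over the ledge, with its bottom edge at (215,300) above the ledge at (230,330). I lower it parallel to the plate.

Call:
servo_tool:
  series:
    - [[1.5,0,1,0],[1,0,2,0],[1,0,2,0],[1,0,2,0],[1,0,2,0],[1,0,2,0],[0,0,1,0],[0,0,0,0],[0,0,0,0],[0,0,0,0]]

```text
t: 21.82
eef_pos: [0.4943, -0.2722, 0.2675]
ee_rot: [-3.141, 0.0, -3.114]
force: [-0.6, -0.1, -1.8]
width: 0.0636
gripper_force: 35.0
```

Call:
servo_tool:
  series:
    - [[0,0,1,0],[0,0,1,0],[0,0,1,0],[0,0,0,0],[0,0,0,0],[0,0,0,0],[0,0,0,0],[0,0,0,0],[0,0,0,0],[0,0,0,0]]

```text
t: 22.65
eef_pos: [0.4942, -0.2722, 0.2644]
ee_rot: [-3.142, 0.0, -3.114]
force: [-0.5, 0.3, -2.2]
width: 0.0638
gripper_force: 35.0
```

Call:
servo_tool:
  series:
    - [[0,0,1,0],[0,0,0.5,0],[0,0,0,0],[0,0,0,0],[0,0,0,0],[0,0,0,0],[0,0,0,0],[0,0,0,0],[0,0,0,0],[0,0,0,0]]

```text
t: 23.48
eef_pos: [0.4942, -0.2721, 0.2629]
ee_rot: [3.142, -0.0, -3.114]
force: [-1.2, 0.8, -2.6]
width: 0.0638
gripper_force: 35.0
```

Call:
servo_tool:
  series:
    - [[0,0,0.5,0],[0,0,0.5,0],[0,0,0,0],[0,0,0,0],[0,0,0,0],[0,0,0,0],[0,0,0,0],[0,0,0,0],[0,0,0,0],[0,0,0,0]]

```text
t: 24.32
eef_pos: [0.4941, -0.2722, 0.2619]
ee_rot: [-3.142, -0.0, -3.114]
force: [0.1, 0.5, -1.9]
width: 0.0637
gripper_force: 35.0
```

Call:
servo_tool:
  series:
    - [[0.5,0,1,0],[0,0,1,0],[0,0,0,0],[0,0,0,0],[0,0,0,0],[0,0,0,0],[0,0,0,0],[0,0,0,0],[0,0,0,0],[0,0,0,0]]

```text
t: 25.15
eef_pos: [0.4941, -0.2723, 0.2606]
ee_rot: [-3.141, 0.001, -3.114]
force: [0.1, 2.0, 5.4]
width: 0.0635
gripper_force: 35.0
```

Run:
```python
from h import *
s=telemetry.get_state(); print(s["force"],s["moment"],s["eef_pos"])
a=eyes.grab_frame("scene")[80:200,350:440,::-1]; b=eyes.grab_frame("top")[180:300,360:450,::-1]
cv2.imwrite("pics/hov3.png",cv2.resize(np.hstack([a,b]),(800,533),interpolation=2))
```

```text
[0.14535532 1.97715784 5.43996757] [ 0.65915529  0.05319651 -0.01264989] [ 0.49414645 -0.27231031  0.26064967]
```

View pics/hov3.png

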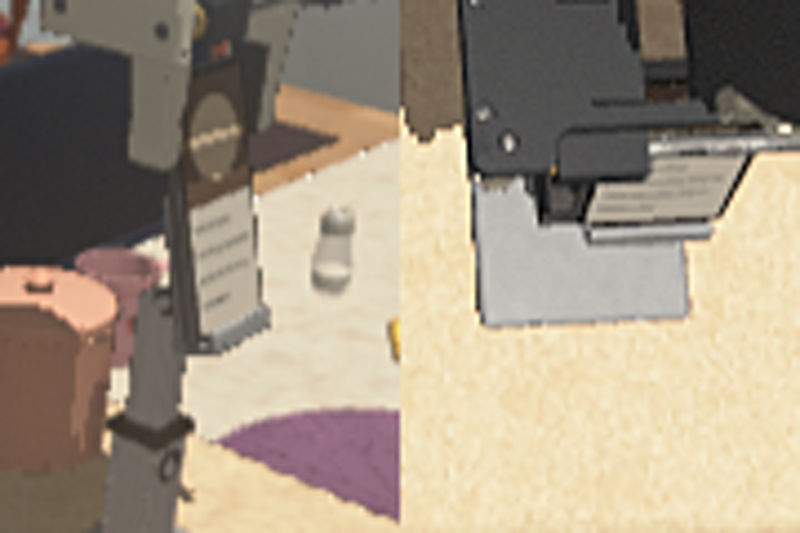

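The phone's bottom is behind the lip (lip at (235,325) left, (650,232) right) and resting on the ledge with about 7 N. I ease it back and release.

Call:
servo_tool:
  series:
    - [[-1,0,-0.7,0],[-1,0,0,0],[-0.5,0,0,0],[0,0,0,0],[0,0,0,0],[0,0,0,0],[0,0,0,0],[0,0,0,0],[0,0,0,0],[0,0,0,0]]

```text
t: 26.08
eef_pos: [0.4961, -0.272, 0.2604]
ee_rot: [3.141, -0.0, -3.114]
force: [-0.0, -0.4, -0.6]
width: 0.0638
gripper_force: 35.0
```

Call:
servo_tool:
  series:
    - [[0,0,0,0],[0,0,0,0],[0,0,0,0],[0,0,0,0],[0,0,0,0],[0,0,0,0],[0,0,0,0],[0,0,0,0],[0,0,0,0],[0,0,0,0]]
  claw: -1

```text
t: 26.92
eef_pos: [0.4962, -0.2721, 0.2606]
ee_rot: [3.142, 0.0, -3.114]
force: [-0.3, 0.6, 0.4]
width: 0.0876
gripper_force: 0.0
```

Call:
servo_tool:
  series:
    - [[0,0,-5,0],[0,0,-10,0],[0,0,-15,0],[0,0,-15,0],[0,0,-15,0],[0,0,-15,0],[0,0,-15,0],[0,0,-10,0],[0,0,0,0],[0,0,0,0]]

```text
t: 27.75
eef_pos: [0.4963, -0.2721, 0.361]
ee_rot: [3.142, 0.001, -3.114]
force: [-0.1, 0.2, -0.8]
width: 0.0875
gripper_force: 0.0
```

Run:
```python
from h import *
s=telemetry.get_state(); print(s["t"],np.round(s["force"],1),s["eef_pos"],s["width"])
o=look(["phone"])
C=np.array([.4725,-.2727,.169]); p0=[*(C+Rz(.03)@Ry(.26)@[-.0045,0,0]),.03]
print(p0, fit(PHONE,p0,o["phone"],[0,1,2,3]))
a=eyes.grab_frame("scene")[50:200,340:440,::-1]; b=eyes.grab_frame("top")[160:310,355:455,::-1]
cv2.imwrite("pics/fin.png",cv2.resize(np.hstack([a,b]),(800,600),interpolation=2))
```

```text
27.75 [-0.1  0.2 -0.8] [ 0.4963173  -0.27206675  0.36099738] 0.0875325010958567
scene phone 0.98 1070
top phone 0.65 906
[np.float64(0.4681532018913343), np.float64(-0.2728304430785317), np.float64(0.17015686248351472), 0.03] (array([ 0.46488019, -0.27389511,  0.16677882,  0.17789119]), np.float64(0.5133218042747839))
```

View pics/fin.png

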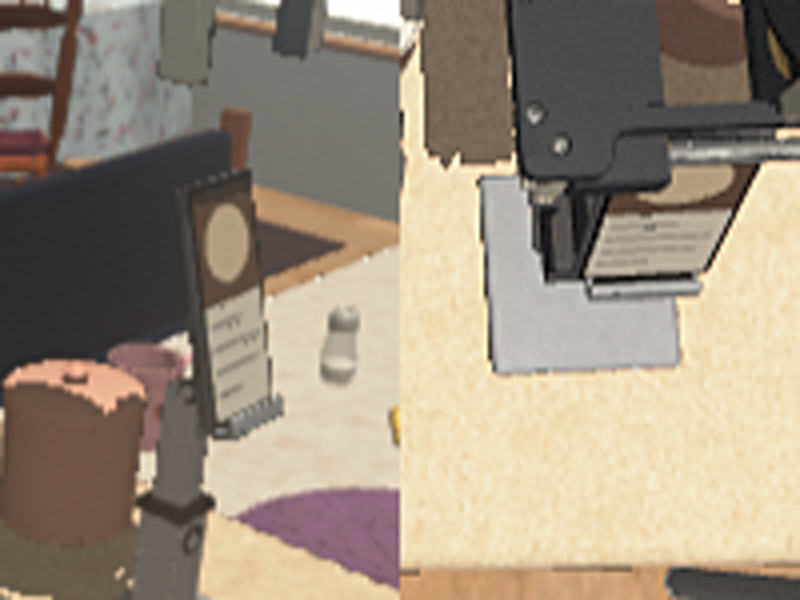

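The phone stands upright behind the lip, leaning on the plate, centred, with the screen facing out. The mast is still raised and the gripper is clear. Handing in.

```bash
python3 -c "
from station import ticket
print(ticket.job_done())"
```

```text
the job is handed in; nothing more can be done
None
```

I pulled the stand up until it locked (a downward push test met about 15 N) and stood the phone in the middle of the cradle with the screen facing out. The last picture showed the gripper clear of it. I handed the job in at about 28 s; no verdict came back, and I did not re-check the mug and shakers at the end.

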